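Index the dish turntable to the viewing camera

TASK

The tan petri dish, the one beside the yellow dash on the disc, is to be looked at: index the dish turntable until that dish sits under the camera, its yellow dash in line with the yellow mark on the base, and the disc has clicked home there. Push the disc round by its red-capped pegs without squeezing or forcing it; a hidden rubber stop lets it go round one way only and nobody remembers which, so feel for it, and if it comes up against the stop go round the other way. Leave the camera and the other things on the bench alone.

Things in the scene. Friction and masses are not known exactly. Their poses are not given: they have to be found in the camera images.
- turntable_base: Fixed round white drum, 230 mm across, 34 mm high, on the bench. Origin on the turning axis at bench level, z up; its +x axis points to the viewing place and the camera pillar, away from the robot give or take 25 degrees. A hidden rubber stop in it bars one way round, less than 0.9 rad past the click next to the start; there the force at a peg climbs past 15 N and the disc stays put.
- viewer: Camera on a round pillar fixed to the base, with the base's origin and axes: pillar 20 mm thick, 197 mm high, 148 mm from the turning axis along +x; the camera barrel (46 mm thick) hangs over the disc at 85 mm from the axis, its lower end 145 mm above the bench. Must not be knocked.
- turntable: Metal disc, 200 mm across, top at z 49 mm. Origin on the axis, z up; -x points to the tan dish. A sprung click every quarter turn (slowly, 8 N at a peg; 1 to 3 N between). At first -x points away from the camera, within 0.5 rad; home (half a turn on, two clicks, by the open way) when it points along the base's +x. Four fixed 58 mm dishes, middles 57 mm from the axis, tops 63 mm above bench.
- wanted_mark (a point): The yellow dash on the disc's rim beside the tan dish, 94.5 mm from the axis, 50 mm above the bench. Axes as the disc.
- view_mark (a point): The point over the base's rim, 94.5 mm from the axis along the base's +x, 50 mm above the bench, where the yellow dash must come to lie. A yellow mark on the drum's rim stands just outside it.
- peg_0 (a point): Middle of the top of the peg at 45 degrees (anticlockwise from the disc's +x). The pegs are upright, fixed to the disc, 12 mm thick with a 14 mm red cap (the uppermost 14 mm), 86 mm from the axis, rising 50 mm above the disc to 99 mm above the bench. Push them sideways, well above the dishes.
- peg_1 (a point): Top of the like peg at 135 degrees.
- peg_2 (a point): Top of the like peg at 225 degrees.
- peg_3 (a point): Top of the like peg at 315 degrees.
- culture_flask: Pink culture flask lying flat, 153x84x32 mm, a bystander. Origin at the middle of its underside.
- microtube_block: Yellow block with small tubes, 62x118x36 mm, a bystander. Origin at the middle of its underside.
- tape_roll: Roll of tan tape lying flat, 103 mm across, 25 mm high, a bystander. Origin at the middle of its underside.
- timer: Small white lab timer, 64x64x16 mm, a bystander. Origin at the middle of its underside.
- tally_counter: White hand tally counter, 46x52x36 mm, a bystander. Origin at the middle of its underside.

How it is judged (in metres and radians):
At the end, for the whole second after the job is handed in: The yellow dash beside the tan dish lies within 6 mm (seen from above) of the viewing mark, which it does only when the disc has clicked home there, and the disc is at rest (horizontal distance between wanted_mark and view_mark below 0.006 m and angular speed of turntable below 0.05 rad/s); the robot touches nothing.
It fails at once if the disc or a peg is squeezed or forced (over 45 N from the fingers or the arm) (contact force between any of the fingers, the arm and turntable above 45 N).
It fails at once if the camera is knocked (contact force between any of the fingers, the arm and viewer above 5 N).
It fails at once if a bystander is moved more than 20 mm (distance of any of culture_flask, microtube_block, tape_roll, timer, tally_counter from where it was at the start of the episode above 0.02 m).
It also fails if it takes over 67 s, if anything falls off the work surface, if the arm or the gripper's body presses on something with over 40 N, if the wrist force passes 120 N, or if a joint passes its speed limit or range.

ROBOT

A 6-joint arm with a two-finger parallel gripper is mounted at the origin on a cart in front of the work surface, level with it; the furniture and walls round the work are solid. World frame = base frame: x ahead of the robot, y to its left, z up, the work surface at z = 0. Lengths are in mm, angles in rad, forces in N, time in s.
With the tool pointing down it reaches from about 350 to 975 mm from the base axis. Payload 7.1 kg.
Tool frame: the origin (TCP) lies midway between the tips of the shut fingers; the grasp point (between the pads) lies 19 mm behind it; z points along the fingers, y is the line along which they close (so a half turn about z gives the same grasp; the last joint's range is limited). The gripper opens to 88 mm and grips with 3 to 60 N. Pads are 20 mm wide; open, the fingers measure 115 mm over their backs; the gripper's body (75 mm by 178 mm) begins 61 mm behind the grasp point.
Start: joints at [-1.354, 0.423, 1.63, -0, 1.089, -0.019], TCP at [146.032, -607.684, 222.675] pointing down, gripper open.
Joint ranges: [-3, 3], [-0.9, 2.11], [0.09, 2.58], [-1.31, 4.45], [0.11, 2.69], [-2.54, 2.54]. Speed limits (rad/s): [2.39, 2.39, 3.01, 3.14, 3.14, 3.14].

INTERFACE

Orientations are given as a rotation vector (axis times angle).
In Python, from workcell import ctrl gives the robot as it stands. The module is installed in compiled form; this text tells all that it offers.
- The arm moves only by the tool apply_moves, never from a script. Its argument "targets" is a list of rows, each a list of 3 entries, a list of its own where there are three numbers: the opening, from -1 (shut) to 1 (fully open), then the shift along the tool's x, y, z normalised to -1 to 1, where 1 is 5 cm, then the turn, a rotation vector about the tool's x, y, z normalised to -1 to 1, where 1 is 90 degrees. In form: [[jaw, [x, y, z], [wx, wy, wz]], ...]. A call has 1 to 8 rows; each row shifts and turns the commanded pose from where the row before left it, along the tool's axes as they then stand; what a row does not reach is not made up. A row lasts 1/8 s, in which the tool goes at most 62.5 mm and 10.7 degrees, less where a joint would pass 70% of its speed; a pose out of reach is approached as far as the arm can. A call with a number of a shift or a turn outside -1 to 1 is refused whole. A call with a gripper value outside its range is refused whole. The fingers move at their own pace and stop on an object; the grip force is fixed at half the most. Time passes only in rows, so rows that do not move let the fingers close. It gives the time, the measured TCP pose, the force, the opening and the grip force at its end, in the units of the state.
- ctrl.get_obs(): the state, without advancing time (a new reading comes with each control period).
- ctrl.get_image(name): name is "side" or "top" or "wrist"; returns a dict with "pixels" (480x640x3 uint8, blue, green, red), "camera_matrix" (3x3 intrinsics, pixels), "view" (4x4, takes a point from world to camera coordinates); the wrist camera has in their place "hand_eye" (4x4, takes a point from camera to tool coordinates, whose origin is the TCP and whose axes are the flange's). Camera axes: x right, y down, z forward; pixel columns grow to the right and rows downward; lengths in mm; the calibration is good to about 2 mm. A picture is of the moment at which its call begins: read the wrist's pose just before it. There is no depth.
- ctrl.close_job(): hands the job in; it is judged then, once.
Trained networks look in the newest picture that a camera, given by its name, has taken for a name from the list of things; names that differ only in an ending like _2 or _b are one class to them, and where a whole thing is asked for, a point or a joint stands for the part that bears it (a point fixed in the world has none). Each returns a list of dicts, best first, with "score" (0 to 1); they miss things now and then, are a little off and sometimes report something else, mostly with a low value. They report only what shows in the picture. A call takes as long as a camera call.
- ctrl.masks_of(label, camera): "region" (480x640 bool, what is visible of it) and "bbox" ([left, top, right, bottom] in pixels, round what is visible of it).
- ctrl.pinpoint(label, camera): "xy" ([column, row] in pixels: a listed point, or the origin of a listed thing).
The state is a dict: "t": time; "qpos": joint angles; "qvel": joint speeds; "joint_torque": joint torques, N m; "ee_pos": TCP position; "orientation": TCP orientation; "ft_force": force on the tool from outside, world axes, zero at the start; "moment": the same for the moment, N m; "width": finger opening in mm; "grasp_force": force on a finger pad.
Only numpy, scipy, OpenCV 4.12 (cv2) and the standard library are available. Lean on these libraries where they do the work, as an engineer would, in place of code of your own. Each camera call takes 0.05 s, during which the arm holds its last target. There are 200 camera calls.

## Working session

There is one attempt and no reset: what is moved stays moved. The work goes in short steps, Python scripts to look and compute and a tool call to move; the robot and the scene stay as the last step left them, time stands still between calls to the robot, and variables do not carry over. Pictures are saved under pics/ and viewed, at most 10 in all, crops included, and the job is handed in when it is done.

Besides the shell and the picture viewer there is one more tool, called after "Request:" as name([rows], argument=value, ...), one row to a line, values as JSON. apply_moves: Moves the arm, as the interface text tells. Scaled input: -1 to 1 covers 5 cm each way for a shift and 90 degrees each way for a turn. Its arguments: {"type":"object","properties":{"targets":{"type":"array"}},"required":["targets"]}

```bash
mkdir -p pics; cat > h.py <<'E'
import numpy as np, cv2
from workcell import ctrl
def ray(im,uv,z):
    K=np.array(im["camera_matrix"]);V=np.array(im["view"]);R=V[:3,:3];c=-R.T@V[:3,3]
    d=R.T@np.linalg.inv(K)@np.array([uv[0],uv[1],1.]);return c+d*(z-c[2])/d[2]
E
python3 - <<'E'
from h import *
o=ctrl.get_obs();print(o["t"],o["ee_pos"],o["orientation"],o["ft_force"])
for cam in("top","side"):
    im=ctrl.get_image(cam);cv2.imwrite(f"pics/{cam}0.png",np.array(im["pixels"]))
    for n,z in dict(turntable_base=0,turntable=0,viewer=0,wanted_mark=50,view_mark=50,peg_0=99,peg_1=99,peg_2=99,peg_3=99,culture_flask=0,microtube_block=0,tape_roll=0,timer=0,tally_counter=0).items():
        for d in ctrl.pinpoint(n,cam)[:4]: print(cam,n,round(d["score"],2),np.round(d["xy"]),ray(im,d["xy"],z).round()[:2])
print(ctrl.get_obs()["t"])
E
```

```text
0.0 [ 145.93401626 -607.15936311  221.90794008] [-3.11828419e+00 -3.69397401e-01  2.28018435e-04] [-0.00448726  0.43056258  0.29895209]
top turntable_base 0.74 [328. 246.] [529. -52.]
top turntable 0.61 [330. 244.] [534. -60.]
top wanted_mark 0.8 [324. 278.] [439. -44.]
top view_mark 0.74 [321. 206.] [624. -36.]
top peg_0 0.81 [349. 266.] [ 463. -105.]
top peg_0 0.74 [308. 211.] [601.  -3.]
top peg_0 0.71 [303. 259.] [481.   8.]
top peg_0 0.58 [354. 219.] [ 579. -119.]
top peg_1 0.81 [349. 266.] [ 463. -105.]
top peg_1 0.74 [308. 211.] [601.  -3.]
top peg_1 0.71 [303. 259.] [481.   8.]
top peg_1 0.58 [354. 219.] [ 579. -119.]
top peg_2 0.81 [349. 266.] [ 463. -105.]
top peg_2 0.74 [308. 211.] [601.  -3.]
top peg_2 0.71 [303. 259.] [481.   8.]
top peg_2 0.58 [354. 219.] [ 579. -119.]
top peg_3 0.81 [349. 266.] [ 463. -105.]
top peg_3 0.74 [308. 211.] [601.  -3.]
top peg_3 0.71 [303. 259.] [481.   8.]
top peg_3 0.58 [354. 219.] [ 579. -119.]
top culture_flask 0.62 [184. 210.] [628. 330.]
top microtube_block 0.89 [436. 214.] [ 614. -340.]
top tape_roll 0.67 [438. 287.] [ 421. -338.]
top
[... 553 characters left out ...]
 -9.]
side peg_1 0.77 [350. 237.] [ 462. -120.]
side peg_1 0.63 [333. 258.] [479.  16.]
side peg_2 0.79 [306. 232.] [ 587. -130.]
side peg_2 0.78 [289. 249.] [601.  -9.]
side peg_2 0.77 [350. 237.] [ 462. -120.]
side peg_2 0.63 [333. 258.] [479.  16.]
side peg_3 0.79 [306. 232.] [ 587. -130.]
side peg_3 0.78 [289. 249.] [601.  -9.]
side peg_3 0.77 [350. 237.] [ 462. -120.]
side peg_3 0.63 [333. 258.] [479.  16.]
side microtube_block 0.83 [311. 229.] [ 642. -381.]
side microtube_block 0.33 [320. 280.] [530. -41.]
side tape_roll 0.61 [374. 238.] [ 432. -345.]
side timer 0.6 [364. 220.] [ 487. -483.]
side timer 0.26 [281. 260.] [ 668. -142.]
side tally_counter 0.52 [310. 227.] [ 645. -393.]
1.5
```

View pics/top0.png

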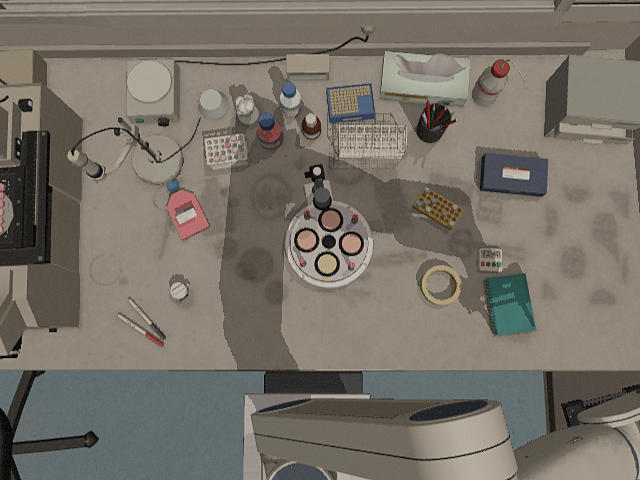

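View pics/side0.png

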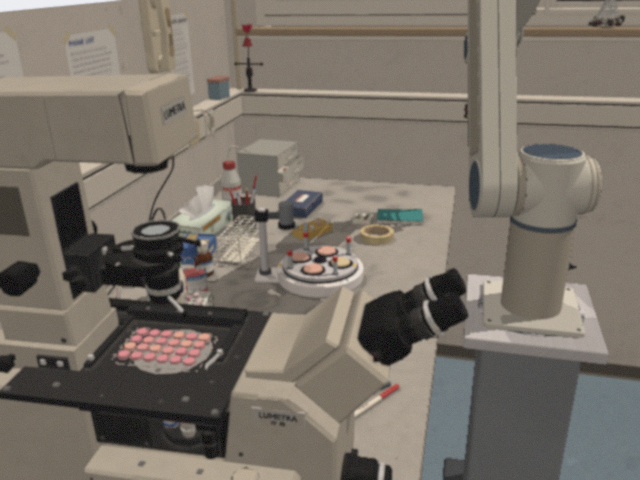

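The tan dish is nearest the robot at about (327,264) in the top view. The camera pillar is on the far side at about (315,172), and the four red pegs show clearly. The disc centre is near (531,-56) mm with the disc yaw about -8°. I'll approach with shut fingers and test clockwise first.

Request:
apply_moves([
  [-1, [0.73, -0.635, 0], [0, 0, 0]],
  [-1, [0.73, -0.635, 0], [0, 0, 0]],
  [-1, [0.73, -0.635, 0], [0, 0, 0]],
  [-1, [0.73, -0.635, 0], [0, 0, 0]],
  [-1, [0.73, -0.635, 0], [0, 0, 0]],
  [-1, [0.73, -0.635, 0], [0, 0, 0]],
  [-1, [0.73, -0.635, 0], [0, 0, 0]],
  [-1, [0.73, -0.635, 0], [0, 0, 0]],
])

```text
t: 2.5
ee_pos: [371.5, -291.3, 223.0]
orientation: [3.119, 0.369, 0.001]
ft_force: [1.2, -0.1, 0.4]
width: 11.4
grasp_force: 0.0
```

Request:
apply_moves([
  [-1, [0.73, -0.635, 0], [0, 0, 0]],
  [-1, [0.73, -0.635, 0], [0, 0, 0]],
  [-1, [0.73, -0.635, 0], [0, 0, 0]],
  [-1, [0.73, -0.635, 0], [0, 0, 0]],
  [-1, [0, 0, 0], [0, 0, -0.09]],
  [-1, [0, 0, 0], [0, 0, -0.09]],
  [-1, [0, 0, 0], [0, 0, -0.08]],
  [-1, [0, 0, 0], [0, 0, 0]],
])

```text
t: 3.5
ee_pos: [482.9, -134.8, 222.7]
orientation: [2.98, 0.993, 0.0]
ft_force: [-0.2, -0.7, -0.0]
width: 0.4
grasp_force: 0.0
```

```bash
cat >> h.py <<'E'
from scipy.spatial.transform import Rotation as Ro
def rel(x,y,z,yaw):
    o=ctrl.get_obs();R=Ro.from_rotvec(o["orientation"]).as_matrix();c=np.degrees(np.arctan2(R[1,0],R[0,0]))
    print("t",o["t"],"pos",np.round(o["ee_pos"],1),"yaw",c.round(1),"F",np.round(o["ft_force"],1),"w",round(float(o["width"]),1))
    print("shift/50",(R.T@(np.array([x,y,z])-o["ee_pos"])/50).round(3),"turn",round((c-yaw)/90,3))
E
python3 - <<'E'
from h import *
rel(483,-134,76,37)
im=ctrl.get_image("wrist");o=ctrl.get_obs();cv2.imwrite("pics/w0.png",np.array(im["pixels"]))
T=np.eye(4);T[:3,:3]=Ro.from_rotvec(o["orientation"]).as_matrix();T[:3,3]=o["ee_pos"]
im["view"]=np.linalg.inv(T@np.array(im["hand_eye"]))
for n,z in (("peg_0",99),("wanted_mark",50),("view_mark",50),("turntable",0),("turntable_base",0)):
    for d in ctrl.pinpoint(n,"wrist")[:4]: print(n,round(d["score"],2),np.round(d["xy"]),ray(im,d["xy"],z).round()[:2])
E
```

```text
t 3.5 pos [ 482.9 -134.8  222.7] yaw 36.9 F [-0.2 -0.7 -0. ] w 0.4
shift/50 [ 0.011 -0.013  2.935] turn -0.002
peg_0 0.9 [135.  99.] [477.   8.]
peg_0 0.81 [400.  81.] [ 588. -122.]
peg_0 0.72 [275. 220.] [ 465. -111.]
wanted_mark 0.62 [197. 190.] [435. -51.]
view_mark 0.22 [275. 218.] [ 454. -113.]
turntable 0.61 [272.  94.] [528. -51.]
turntable_base 0.84 [279.  96.] [531. -57.]
turntable_base 0.31 [278. 220.] [ 440. -120.]
```

View pics/w0.png

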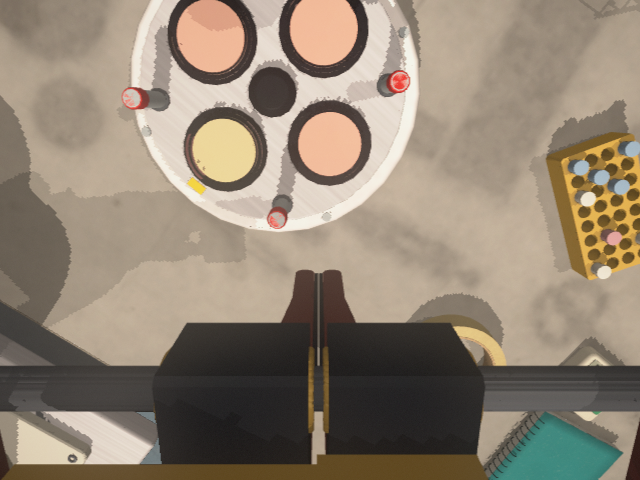

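Wrist view: the yellow dash is at (197,190), the tan dish at (225,150) and the peg to push at (277,218). The finger is behind that peg on the clockwise side, so I'll go down and feel clockwise.

Request:
apply_moves([
  [-1, [0, 0, 0.98], [0, 0, 0]],
  [-1, [0, 0, 0.98], [0, 0, 0]],
  [-1, [0, 0, 0.97], [0, 0, 0]],
  [-1, [0, 0, 0], [0, 0, 0]],
])

```text
t: 4.3
ee_pos: [480.3, -134.2, 73.4]
orientation: [-2.976, -0.992, 0.009]
ft_force: [0.1, 0.3, -0.6]
width: 0.4
grasp_force: 0.0
```

Request:
apply_moves([
  [-1, [0, -0.12, 0], [0, 0, 0]],
  [-1, [0, -0.1, 0], [0, 0, 0]],
])

```text
t: 4.55
ee_pos: [477.4, -126.2, 78.1]
orientation: [2.978, 0.994, 0.004]
ft_force: [0.3, 0.0, 0.3]
width: 0.3
grasp_force: 0.0
```

Request:
apply_moves([
  [-1, [-0.024, -0.12, 0], [0, 0, 0.044]],
])

```text
t: 4.68
ee_pos: [472.9, -122.2, 78.2]
orientation: [3.011, 0.888, 0.005]
ft_force: [-0.0, -1.6, 0.5]
width: 0.4
grasp_force: 0.8
```

Request:
apply_moves([
  [-1, [-0.017, -0.12, 0], [0, 0, 0.044]],
])

```text
t: 4.8
ee_pos: [468.7, -117.7, 78.1]
orientation: [3.04, 0.783, 0.005]
ft_force: [-0.7, -1.7, 0.5]
width: 0.3
grasp_force: 0.9
```

Request:
apply_moves([
  [-1, [-0.017, -0.12, 0], [0, 0, 0.044]],
])

```text
t: 4.92
ee_pos: [465.0, -112.8, 78.1]
orientation: [3.066, 0.677, 0.005]
ft_force: [0.0, -1.7, 0.7]
width: 0.4
grasp_force: 0.9
```

Request:
apply_moves([
  [-1, [-0.017, -0.12, 0], [0, 0, 0.044]],
])

```text
t: 5.05
ee_pos: [461.6, -107.7, 78.1]
orientation: [3.087, 0.571, 0.005]
ft_force: [-0.9, -1.7, 0.7]
width: 0.5
grasp_force: 0.9
```

Request:
apply_moves([
  [-1, [-0.017, -0.12, 0], [0, 0, 0.044]],
])

```text
t: 5.18
ee_pos: [458.6, -102.4, 78.0]
orientation: [3.106, 0.464, 0.004]
ft_force: [-1.4, -2.0, 0.1]
width: 0.4
grasp_force: 0.9
```

Request:
apply_moves([
  [-1, [-0.017, -0.12, 0], [0, 0, 0.044]],
])

```text
t: 5.3
ee_pos: [455.9, -96.8, 78.0]
orientation: [3.12, 0.356, 0.004]
ft_force: [-0.6, -1.6, 0.7]
width: 0.8
grasp_force: 0.9
```

Request:
apply_moves([
  [-1, [-0.017, -0.12, 0], [0, 0, 0.044]],
])

```text
t: 5.42
ee_pos: [453.7, -91.1, 77.9]
orientation: [3.131, 0.248, 0.004]
ft_force: [-0.9, -0.5, 0.3]
width: 0.3
grasp_force: 0.9
```

Request:
apply_moves([
  [-1, [-0.017, -0.12, 0], [0, 0, 0.044]],
])

```text
t: 5.55
ee_pos: [451.8, -85.4, 77.9]
orientation: [3.137, 0.14, 0.004]
ft_force: [-1.0, -5.5, 0.3]
width: 0.6
grasp_force: 2.5
```

Request:
apply_moves([
  [-1, [-0.004, -0.04, 0], [0, 0, 0.015]],
])

```text
t: 5.68
ee_pos: [451.2, -83.7, 77.8]
orientation: [3.138, 0.107, 0.003]
ft_force: [-3.2, -7.7, 4.9]
width: 0.5
grasp_force: 3.8
```

Request:
apply_moves([
  [-1, [-0.004, -0.04, 0], [0, 0, 0.015]],
])

```text
t: 5.8
ee_pos: [450.7, -82.2, 77.8]
orientation: [3.139, 0.071, 0.002]
ft_force: [-4.9, -11.1, 5.7]
width: 0.3
grasp_force: 5.5
```

Request:
apply_moves([
  [-1, [-0.004, -0.04, 0], [0, 0, 0.015]],
])

```text
t: 5.92
ee_pos: [450.2, -80.7, 77.8]
orientation: [3.139, 0.035, 0.002]
ft_force: [-6.3, -15.3, 6.3]
width: 0.6
grasp_force: 7.3
```

Request:
apply_moves([
  [-1, [-0.002, -0.03, 0], [0, 0, 0.01]],
])

```text
t: 6.05
ee_pos: [449.9, -79.5, 77.8]
orientation: [3.139, 0.011, 0.001]
ft_force: [-8.1, -17.8, 7.0]
width: 0.8
grasp_force: 8.6
```

Force passed 15 N and kept climbing, and the disc stayed put, so that is the stop. I'll go round anticlockwise, hopping over the peg to its other side.

Request:
apply_moves([
  [-1, [0, 0.1, 0], [0, 0, 0]],
  [-1, [0, 0.1, 0], [0, 0, 0]],
  [-1, [0, 0, -0.8], [0, 0, 0]],
  [-1, [0, -0.5, 0], [0, 0, 0]],
  [-1, [0, -0.56, 0], [0, 0, -0.05]],
  [-1, [0, 0, 0], [0, 0, 0]],
])

```text
t: 6.8
ee_pos: [450.2, -33.7, 117.0]
orientation: [-3.139, -0.135, -0.002]
ft_force: [-0.6, -0.4, -0.1]
width: 0.7
grasp_force: 0.0
```

```bash
cat >> h.py <<'E'
def look(cam="top",save=None):
    im=ctrl.get_image(cam)
    if cam=="wrist":
        o=ctrl.get_obs();T=np.eye(4);T[:3,:3]=Ro.from_rotvec(o["orientation"]).as_matrix();T[:3,3]=o["ee_pos"]
        im["view"]=np.linalg.inv(T@np.array(im["hand_eye"]))
    if save: cv2.imwrite(save,np.array(im["pixels"]))
    for n,z in (("peg_0",99),("wanted_mark",50),("view_mark",50)):
        for d in ctrl.pinpoint(n,cam)[:4]:
            p=ray(im,d["xy"],z)[:2];v=p-[532,-57]
            print(cam,n,round(d["score"],2),p.round(),"r",np.hypot(*v).round(),"ang",(np.degrees(np.arctan2(v[1],v[0]))%360).round(1))
E
python3 - <<'E'
from h import *
rel(450,-35,76,5)
look("side");look("wrist")
E
```

```text
t 6.8 pos [450.2 -33.7 117. ] yaw 4.9 F [-0.6 -0.4 -0.1] w 0.7
shift/50 [-0.008  0.024  0.82 ] turn -0.001
side peg_0 0.88 [450. -72.] r 83.0 ang 190.3
side peg_0 0.68 [ 552. -143.] r 89.0 ang 283.1
side peg_0 0.65 [619. -53.] r 87.0 ang 2.7
side peg_0 0.55 [522.  38.] r 95.0 ang 95.9
side wanted_mark 0.62 [462. -25.] r 77.0 ang 155.3
side view_mark 0.83 [629. -50.] r 98.0 ang 4.0
wrist peg_0 0.83 [518.  28.] r 86.0 ang 99.2
wrist peg_0 0.78 [448. -70.] r 85.0 ang 189.1
wrist peg_0 0.55 [ 546. -142.] r 86.0 ang 279.3
wrist wanted_mark 0.81 [453.  -1.] r 97.0 ang 144.6
wrist view_mark 0.3 [532. -54.] r 3.0 ang 86.5
```

Request:
apply_moves([
  [-1, [0, 0, 0.8], [0, 0, 0]],
  [-1, [0, 0.14, 0], [0, 0, 0]],
  [-1, [0, 0.14, 0], [0, 0, 0]],
  [-1, [0, 0.12, 0], [0, 0, 0]],
  [-1, [-0.017, 0.12, 0], [0, 0, -0.044]],
])

```text
t: 7.82
ee_pos: [452.3, -61.5, 77.2]
orientation: [3.132, 0.241, 0.004]
ft_force: [1.0, 1.5, -0.1]
width: 0.3
grasp_force: 0.8
```

Request:
apply_moves([
  [-1, [-0.017, 0.12, 0], [0, 0, -0.044]],
  [-1, [-0.017, 0.12, 0], [0, 0, -0.044]],
  [-1, [-0.017, 0.12, 0], [0, 0, -0.044]],
])

```text
t: 8.2
ee_pos: [453.6, -79.5, 77.3]
orientation: [3.09, 0.565, 0.003]
ft_force: [1.3, 2.4, -0.3]
width: 0.6
grasp_force: 0.8
```

Request:
apply_moves([
  [-1, [-0.017, 0.12, 0], [0, 0, -0.044]],
  [-1, [-0.017, 0.12, 0], [0, 0, -0.044]],
])

```text
t: 8.45
ee_pos: [456.4, -91.2, 77.2]
orientation: [3.043, 0.777, 0.003]
ft_force: [0.4, 1.9, 0.2]
width: 0.5
grasp_force: 0.8
```

Request:
apply_moves([
  [-1, [-0.035, 0.12, 0], [0, 0, -0.055]],
  [-1, [-0.035, 0.12, 0], [0, 0, -0.055]],
  [-1, [-0.025, 0.12, 0], [0, 0, -0.055]],
])

```text
t: 8.82
ee_pos: [460.8, -106.6, 77.0]
orientation: [-2.915, -1.162, 0.001]
ft_force: [0.1, 13.2, 3.4]
width: 0.6
grasp_force: 5.1
```

Request:
apply_moves([
  [-1, [-0.017, 0.12, 0], [0, 0, -0.044]],
  [-1, [-0.017, 0.12, 0], [0, 0, -0.044]],
])

```text
t: 9.07
ee_pos: [469.1, -117.9, 77.1]
orientation: [-2.83, -1.363, -0.001]
ft_force: [-1.1, 1.1, -0.7]
width: 0.4
grasp_force: 0.7
```

Request:
apply_moves([
  [-1, [-0.017, 0.12, 0], [0, 0, -0.044]],
  [-1, [-0.017, 0.12, 0], [0, 0, -0.044]],
])

```text
t: 9.32
ee_pos: [474.0, -124.4, 76.6]
orientation: [-2.724, -1.551, 0.006]
ft_force: [-7.2, 10.9, 7.5]
width: 0.3
grasp_force: 5.8
```

```bash
python3 - <<'E'
from h import *
rel(474,-124,76,59)
look("side");look("wrist");look("top")
E
```

```text
t 9.325 pos [ 474.  -124.4   76.6] yaw 59.3 F [-7.2 10.9  7.5] w 0.3
shift/50 [ 0.006 -0.004  0.012] turn 0.003
side peg_0 0.67 [ 495. -157.] r 107.0 ang 249.9
side peg_0 0.65 [ 615. -109.] r 98.0 ang 328.0
side peg_0 0.63 [578.  28.] r 97.0 ang 61.8
side peg_0 0.62 [463. -23.] r 77.0 ang 153.7
side wanted_mark 0.79 [448. -92.] r 91.0 ang 202.5
side view_mark 0.71 [625. -35.] r 96.0 ang 13.0
side view_mark 0.55 [ 446. -111.] r 101.0 ang 212.0
wrist peg_0 0.94 [453. -19.] r 87.0 ang 154.5
wrist peg_0 0.89 [609. -92.] r 85.0 ang 335.6
wrist peg_0 0.72 [ 497. -133.] r 84.0 ang 244.9
wrist wanted_mark 0.92 [444. -88.] r 94.0 ang 199.2
top peg_0 0.81 [459. -20.] r 81.0 ang 153.3
top peg_0 0.66 [558.  15.] r 77.0 ang 69.9
top peg_0 0.66 [602. -88.] r 76.0 ang 336.4
top view_mark 0.97 [633. -42.] r 102.0 ang 8.4
```

Request:
apply_moves([
  [-1, [0, 0, 0], [0, 0, 0]],
])

```text
t: 10.05
ee_pos: [477.6, -126.4, 76.1]
orientation: [-2.731, -1.552, 0.0]
ft_force: [-0.5, 0.7, 0.1]
width: 0.0
grasp_force: 0.0
```

Request:
apply_moves([
  [-1, [-0.005, 0.04, 0], [0, 0, -0.015]],
])

```text
t: 10.18
ee_pos: [479.2, -127.6, 76.1]
orientation: [-2.712, -1.586, 0.0]
ft_force: [0.1, 0.1, 0.3]
width: 0.6
grasp_force: 0.0
```

Request:
apply_moves([
  [-1, [0, -0.2, 0], [0, 0, 0]],
  [-1, [0, 0, -0.86], [0, 0, 0]],
  [-1, [0, 0, 0], [0, 0, 0.118]],
  [-1, [0, 0, 0], [0, 0, 0.118]],
  [-1, [0, 0, 0], [0, 0, 0.118]],
  [-1, [0, 0, 0], [0, 0, 0.118]],
  [-1, [0, 0, 0], [0, 0, 0.118]],
  [-1, [0, 0, 0], [0, 0, 0.118]],
])

```text
t: 11.18
ee_pos: [469.7, -122.4, 119.0]
orientation: [-3.14, 0.096, 0.001]
ft_force: [-0.6, -0.4, 0.6]
width: 0.4
grasp_force: 0.0
```

Request:
apply_moves([
  [-1, [0, 0, 0], [0, 0, 0.118]],
  [-1, [0, 0, 0], [0, 0, 0.1]],
  [-1, [0, 0, 0], [0, 0, 0]],
])

```text
t: 11.55
ee_pos: [469.8, -122.4, 119.1]
orientation: [-3.08, 0.617, 0.001]
ft_force: [-0.1, 0.2, -0.7]
width: 0.6
grasp_force: 0.0
```

```bash
python3 - <<'E'
from h import *
look("wrist");rel(463.5,2,76,-23)
E
```

```text
wrist peg_0 0.67 [ 496. -134.] r 85.0 ang 245.0
wrist wanted_mark 0.65 [444. -88.] r 94.0 ang 199.5
wrist view_mark 0.8 [624. -36.] r 94.0 ang 12.6
t 11.75 pos [ 470.3 -122.6  119.2] yaw -22.6 F [-0.1 -0.2  0.6] w 0.3
shift/50 [-1.085 -2.248  0.863] turn 0.004
```

Request:
apply_moves([
  [-1, [-0.35, -0.76, 0], [0, 0, 0]],
  [-1, [-0.35, -0.76, 0], [0, 0, 0]],
  [-1, [-0.35, -0.76, 0], [0, 0, 0.02]],
  [-1, [0, 0, 0.43], [0, 0, 0]],
  [-1, [0, 0, 0.43], [0, 0, 0]],
  [-1, [0, 0.1, 0], [0, 0, 0]],
  [-1, [0, 0.1, 0], [0, 0, 0]],
])

```text
t: 12.62
ee_pos: [462.1, -6.8, 76.6]
orientation: [3.07, -0.667, 0.0]
ft_force: [0.3, 0.5, -1.2]
width: 0.2
grasp_force: 0.0
```

Request:
apply_moves([
  [-1, [-0.017, 0.08, 0], [0, 0, -0.03]],
  [-1, [-0.017, 0.08, 0], [0, 0, -0.03]],
])

```text
t: 12.88
ee_pos: [457.8, -13.6, 77.1]
orientation: [-3.098, 0.521, -0.003]
ft_force: [0.0, 1.3, -0.8]
width: 0.6
grasp_force: 0.6
```

Request:
apply_moves([
  [-1, [-0.017, 0.12, 0], [0, 0, -0.044]],
  [-1, [-0.017, 0.12, 0], [0, 0, -0.044]],
])

```text
t: 13.12
ee_pos: [452.6, -24.6, 77.1]
orientation: [-3.127, 0.305, -0.003]
ft_force: [0.1, 1.2, -0.8]
width: 0.5
grasp_force: 0.7
```

Request:
apply_moves([
  [-1, [-0.017, 0.12, 0], [0, 0, -0.044]],
  [-1, [-0.017, 0.12, 0], [0, 0, -0.044]],
])

```text
t: 13.38
ee_pos: [448.9, -36.2, 77.1]
orientation: [-3.14, 0.088, -0.002]
ft_force: [-0.4, 1.7, -1.4]
width: 0.7
grasp_force: 0.7
```

Request:
apply_moves([
  [-1, [-0.017, 0.12, 0], [0, 0, -0.044]],
  [-1, [-0.017, 0.12, 0], [0, 0, -0.044]],
])

```text
t: 13.62
ee_pos: [447.0, -48.1, 77.1]
orientation: [3.139, 0.129, 0.003]
ft_force: [1.1, 1.2, -0.3]
width: 0.3
grasp_force: 0.7
```

Request:
apply_moves([
  [-1, [-0.017, 0.12, 0], [0, 0, -0.044]],
  [-1, [-0.017, 0.12, 0], [0, 0, -0.044]],
  [-1, [-0.017, 0.12, 0], [0, 0, -0.044]],
])

```text
t: 14.0
ee_pos: [447.2, -66.3, 77.2]
orientation: [3.108, 0.453, 0.003]
ft_force: [0.6, 1.0, 0.1]
width: 0.6
grasp_force: 0.7
```

Request:
apply_moves([
  [-1, [-0.017, 0.12, 0], [0, 0, -0.044]],
  [-1, [-0.017, 0.12, 0], [0, 0, -0.044]],
  [-1, [-0.017, 0.12, 0], [0, 0, -0.044]],
])

```text
t: 14.38
ee_pos: [451.1, -84.1, 77.2]
orientation: [3.045, 0.772, 0.002]
ft_force: [0.5, 2.1, -0.6]
width: 0.6
grasp_force: 0.7
```

Request:
apply_moves([
  [-1, [-0.017, 0.1, 0], [0, 0, -0.037]],
  [-1, [-0.017, 0.1, 0], [0, 0, -0.037]],
])

```text
t: 14.62
ee_pos: [454.5, -93.5, 77.2]
orientation: [2.995, 0.947, 0.002]
ft_force: [-0.9, 1.4, 0.6]
width: 0.3
grasp_force: 0.6
```

Request:
apply_moves([
  [-1, [-0.011, 0.08, 0], [0, 0, -0.03]],
  [-1, [-0.011, 0.08, 0], [0, 0, -0.03]],
])

```text
t: 14.88
ee_pos: [457.9, -100.2, 77.1]
orientation: [-2.947, -1.086, -0.001]
ft_force: [-2.1, 10.5, 4.4]
width: 0.5
grasp_force: 4.8
```

Request:
apply_moves([
  [-1, [-0.011, 0.08, 0], [0, 0, -0.03]],
  [-1, [-0.011, 0.08, 0], [0, 0, -0.03]],
])

```text
t: 15.12
ee_pos: [460.9, -105.3, 77.1]
orientation: [-2.89, -1.222, 0.002]
ft_force: [-2.9, 11.2, 6.6]
width: 0.6
grasp_force: 5.3
```

Request:
apply_moves([
  [-1, [-0.011, 0.08, 0], [0, 0, -0.03]],
])

```text
t: 15.25
ee_pos: [463.9, -109.1, 77.1]
orientation: [-2.862, -1.291, 0.001]
ft_force: [-2.6, 6.8, 4.1]
width: 0.4
grasp_force: 3.1
```

Request:
apply_moves([
  [-1, [-0.011, 0.08, 0], [0, 0, -0.03]],
  [-1, [-0.011, 0.08, 0], [0, 0, -0.03]],
  [-1, [-0.011, 0.08, 0], [0, 0, -0.03]],
])

```text
t: 15.62
ee_pos: [471.6, -118.0, 77.0]
orientation: [-2.763, -1.489, 0.003]
ft_force: [-8.3, 11.5, 10.5]
width: 0.4
grasp_force: 6.9
```

```bash
python3 - <<'E'
from h import *
look("wrist");rel(463.5,2,76,-23)
E
```

```text
wrist peg_0 0.93 [ 485. -127.] r 84.0 ang 236.3
wrist peg_0 0.82 [460.  -8.] r 87.0 ang 145.7
wrist peg_0 0.27 [ 541. -125.] r 68.0 ang 277.8
wrist wanted_mark 0.61 [ 552. -148.] r 93.0 ang 282.2
t 15.825 pos [ 471.8 -118.3   77. ] yaw 56.6 F [-3.7  5.1  4.5] w 0.4
shift/50 [ 1.917 -1.463  0.023] turn 0.884
```

Request:
apply_moves([
  [-1, [-0.011, 0.08, 0], [0, 0, -0.03]],
  [-1, [-0.011, 0.08, 0], [0, 0, -0.03]],
])

```text
t: 16.08
ee_pos: [475.6, -122.5, 76.7]
orientation: [-2.686, -1.617, 0.007]
ft_force: [-9.1, 6.6, 7.9]
width: 0.3
grasp_force: 5.5
```

Request:
apply_moves([
  [-1, [-0.011, 0.08, 0], [0, 0, -0.03]],
  [-1, [-0.011, 0.08, 0], [0, 0, -0.03]],
])

```text
t: 16.32
ee_pos: [484.8, -128.7, 76.8]
orientation: [-2.611, -1.745, 0.002]
ft_force: [-1.9, -1.0, -0.7]
width: 0.6
grasp_force: 1.0
```

Request:
apply_moves([
  [-1, [0, -0.2, 0], [0, 0, 0]],
  [-1, [0, 0, -0.84], [0, 0, 0]],
  [-1, [0, 0, 0], [0, 0, 0.118]],
  [-1, [0, 0, 0], [0, 0, 0.118]],
  [-1, [0, 0, 0], [0, 0, 0.118]],
  [-1, [0, 0, 0], [0, 0, 0.118]],
  [-1, [0, 0, 0], [0, 0, 0.118]],
  [-1, [0, 0, 0], [0, 0, 0.118]],
])

```text
t: 17.32
ee_pos: [476.4, -124.6, 118.7]
orientation: [3.14, 0.09, 0.001]
ft_force: [-0.0, -0.3, 0.1]
width: 0.7
grasp_force: 0.0
```

Request:
apply_moves([
  [-1, [0, 0, 0], [0, 0, 0.118]],
  [-1, [0, 0, 0], [0, 0, 0.11]],
  [-1, [0, 0, 0], [0, 0, 0]],
])

```text
t: 17.7
ee_pos: [476.6, -124.7, 118.7]
orientation: [3.108, -0.459, 0.001]
ft_force: [0.2, 0.8, -0.2]
width: 0.8
grasp_force: 0.0
```

```bash
python3 - <<'E'
from h import *
look("wrist");rel(466,4,76,-25)
E
```

```text
wrist peg_0 0.74 [451. -27.] r 86.0 ang 159.7
wrist peg_0 0.7 [ 503. -136.] r 84.0 ang 250.1
wrist wanted_mark 0.86 [ 572. -140.] r 93.0 ang 295.8
wrist wanted_mark 0.34 [ 491. -134.] r 87.0 ang 242.0
wrist view_mark 0.57 [625. -36.] r 95.0 ang 12.5
t 17.9 pos [ 476.8 -124.6  118.4] yaw -16.7 F [-0.6  0.8 -0.4] w 0.6
shift/50 [-0.947 -2.402  0.847] turn 0.092
```

Request:
apply_moves([
  [-1, [-0.34, -0.75, 0], [0, 0, 0]],
  [-1, [-0.34, -0.75, 0], [0, 0, 0]],
  [-1, [-0.34, -0.75, 0], [0, 0, 0.037]],
  [-1, [0, 0, 0.42], [0, 0, 0]],
  [-1, [0, 0, 0.42], [0, 0, 0]],
  [-1, [0, 0.12, 0], [0, 0, 0]],
  [-1, [0, 0.12, 0], [0, 0, 0]],
])

```text
t: 18.77
ee_pos: [456.6, -13.8, 76.6]
orientation: [-3.093, 0.549, -0.0]
ft_force: [1.0, 1.3, -0.9]
width: 0.3
grasp_force: 0.6
```

Request:
apply_moves([
  [-1, [-0.017, 0.12, 0], [0, 0, -0.044]],
  [-1, [-0.017, 0.12, 0], [0, 0, -0.044]],
  [-1, [-0.017, 0.12, 0], [0, 0, -0.044]],
])

```text
t: 19.15
ee_pos: [449.6, -30.6, 77.1]
orientation: [-3.133, 0.224, -0.003]
ft_force: [0.6, 0.5, -0.7]
width: 0.6
grasp_force: 0.7
```

Request:
apply_moves([
  [-1, [-0.017, 0.12, 0], [0, 0, -0.044]],
  [-1, [-0.017, 0.12, 0], [0, 0, -0.044]],
  [-1, [-0.017, 0.12, 0], [0, 0, -0.044]],
])

```text
t: 19.52
ee_pos: [445.9, -48.4, 77.2]
orientation: [3.14, 0.102, 0.003]
ft_force: [0.1, 1.2, -0.9]
width: 0.6
grasp_force: 0.7
```

Request:
apply_moves([
  [-1, [-0.017, 0.12, 0], [0, 0, -0.044]],
  [-1, [-0.017, 0.12, 0], [0, 0, -0.044]],
  [-1, [-0.017, 0.12, 0], [0, 0, -0.044]],
])

```text
t: 19.9
ee_pos: [445.7, -66.6, 77.2]
orientation: [3.112, 0.426, 0.003]
ft_force: [0.8, 2.4, 0.3]
width: 0.2
grasp_force: 0.7
```

Request:
apply_moves([
  [-1, [-0.017, 0.12, 0], [0, 0, -0.044]],
  [-1, [-0.017, 0.12, 0], [0, 0, -0.044]],
  [-1, [-0.017, 0.12, 0], [0, 0, -0.044]],
])

```text
t: 20.27
ee_pos: [449.1, -84.4, 77.2]
orientation: [3.051, 0.746, 0.003]
ft_force: [-0.1, 1.0, 1.0]
width: 0.3
grasp_force: 0.7
```

Request:
apply_moves([
  [-1, [-0.011, 0.08, 0], [0, 0, -0.03]],
  [-1, [-0.011, 0.08, 0], [0, 0, -0.03]],
  [-1, [-0.011, 0.08, 0], [0, 0, -0.03]],
])

```text
t: 20.65
ee_pos: [453.6, -95.5, 77.2]
orientation: [2.991, 0.958, 0.002]
ft_force: [-0.2, 0.8, -0.2]
width: 0.6
grasp_force: 0.6
```

Request:
apply_moves([
  [-1, [-0.011, 0.08, 0], [0, 0, -0.03]],
])

```text
t: 20.78
ee_pos: [455.4, -99.1, 77.2]
orientation: [2.968, 1.029, 0.002]
ft_force: [0.5, 2.3, 0.8]
width: 0.6
grasp_force: 0.6
```

Now slow steps into the home click.

Request:
apply_moves([
  [-1, [-0.008, 0.05, 0], [0, 0, -0.02]],
  [-1, [-0.008, 0.05, 0], [0, 0, -0.02]],
])

```text
t: 21.02
ee_pos: [456.5, -102.2, 76.8]
orientation: [-2.933, -1.119, 0.002]
ft_force: [-4.2, 11.9, 8.9]
width: 0.3
grasp_force: 5.7
```

Request:
apply_moves([
  [-1, [-0.008, 0.05, 0], [0, 0, -0.02]],
])

```text
t: 21.15
ee_pos: [456.8, -103.2, 76.7]
orientation: [-2.913, -1.164, 0.004]
ft_force: [-7.9, 20.4, 14.8]
width: 0.5
grasp_force: 9.8
```

Request:
apply_moves([
  [-1, [-0.008, 0.05, 0], [0, 0, -0.02]],
])

```text
t: 21.28
ee_pos: [457.5, -105.0, 76.5]
orientation: [-2.893, -1.21, 0.006]
ft_force: [-7.4, 13.2, 11.6]
width: 0.1
grasp_force: 7.5
```

Request:
apply_moves([
  [-1, [0, 0, 0], [0, 0, 0]],
  [-1, [0, 0, 0], [0, 0, 0]],
])

```text
t: 21.52
ee_pos: [459.2, -106.8, 76.5]
orientation: [-2.897, -1.211, 0.002]
ft_force: [-3.1, 3.4, 4.2]
width: 0.6
grasp_force: 2.3
```

```bash
python3 - <<'E'
from h import *
look("wrist");look("side");rel(466,4,76,-25)
E
```

```text
wrist peg_0 0.93 [471.   4.] r 86.0 ang 134.8
wrist peg_0 0.88 [ 472. -116.] r 84.0 ang 224.5
side peg_0 0.93 [ 602. -128.] r 99.0 ang 314.7
side peg_0 0.73 [ 477. -116.] r 81.0 ang 227.0
side peg_0 0.69 [591.  -7.] r 77.0 ang 40.0
side peg_0 0.65 [476. -15.] r 70.0 ang 142.9
side wanted_mark 0.78 [634. -78.] r 104.0 ang 348.3
side wanted_mark 0.65 [ 605. -240.] r 197.0 ang 291.6
side view_mark 0.67 [638. -50.] r 106.0 ang 3.6
t 21.925 pos [ 459.6 -107.    76.3] yaw 45.4 F [-4.1  3.1  4.8] w 0.5
shift/50 [ 1.669 -1.469  0.007] turn 0.782
```

Request:
apply_moves([
  [-1, [-0.008, 0.05, 0], [0, 0, -0.02]],
  [-1, [0, 0, 0], [0, 0, 0]],
])

```text
t: 22.18
ee_pos: [461.3, -109.1, 76.2]
orientation: [-2.878, -1.257, 0.001]
ft_force: [-3.2, 0.2, 1.3]
width: 0.7
grasp_force: 1.5
```

Request:
apply_moves([
  [-1, [-0.008, 0.05, 0], [0, 0, -0.02]],
  [-1, [0, 0, 0], [0, 0, 0]],
])

```text
t: 22.42
ee_pos: [463.8, -111.4, 76.2]
orientation: [2.858, 1.302, 0.001]
ft_force: [-1.5, 0.7, -0.6]
width: 0.8
grasp_force: 0.5
```

Request:
apply_moves([
  [-1, [-0.008, 0.05, 0], [0, 0, -0.02]],
  [-1, [0, 0, 0], [0, 0, 0]],
])

```text
t: 22.68
ee_pos: [466.1, -113.5, 76.3]
orientation: [2.837, 1.347, 0.002]
ft_force: [-0.1, 0.6, 0.0]
width: 0.1
grasp_force: 0.0
```

The contact force has dropped to zero, so the disc seems to have snapped ahead into the click. I'll back off, lift and check.

Request:
apply_moves([
  [-1, [0, -0.2, 0], [0, 0, 0]],
  [-1, [0, 0, -0.9], [0, 0, 0]],
  [-1, [-0.9, 0, -0.9], [0, 0, 0.1]],
  [-1, [-0.5, 0, -0.9], [0, 0, 0.1]],
  [-1, [0, 0, 0], [0, 0, 0.1]],
  [-1, [0, 0, 0], [0, 0, 0]],
])

```text
t: 23.42
ee_pos: [410.6, -157.6, 210.9]
orientation: [3.073, 0.648, 0.002]
ft_force: [0.1, 0.0, -0.8]
width: 0.1
grasp_force: 0.0
```

```bash
python3 - <<'E'
from h import *
look("wrist","pics/w1.png");look("top","pics/t1.png");look("side");rel(466,4,76,-25)
a=cv2.imread("pics/t1.png")[160:300,260:400];b=cv2.imread("pics/w1.png")
cv2.imwrite("pics/c1.png",np.hstack([cv2.resize(a,(400,400),interpolation=cv2.INTER_CUBIC),cv2.resize(b,(400,400))]))
E
```

```text
wrist peg_0 0.86 [463.  -4.] r 87.0 ang 142.4
wrist peg_0 0.58 [ 481. -122.] r 83.0 ang 231.9
top peg_0 0.92 [587.  16.] r 92.0 ang 53.1
top peg_0 0.89 [458.  -5.] r 90.0 ang 145.0
top peg_0 0.78 [ 482. -128.] r 87.0 ang 234.5
top peg_0 0.59 [ 606. -106.] r 89.0 ang 326.3
top wanted_mark 0.64 [623. -42.] r 92.0 ang 9.0
top view_mark 0.98 [627. -35.] r 97.0 ang 13.2
side peg_0 0.92 [460.  -0.] r 91.0 ang 141.6
side peg_0 0.66 [ 481. -126.] r 85.0 ang 233.6
side peg_0 0.59 [588.   5.] r 83.0 ang 47.6
side peg_0 0.57 [ 613. -104.] r 94.0 ang 329.6
side wanted_mark 0.83 [627. -53.] r 95.0 ang 2.7
side view_mark 0.63 [632. -55.] r 100.0 ang 0.9
t 24.025 pos [ 410.8 -157.5  210.2] yaw 23.8 F [ 0.  -0.  -1.3] w 0.5
shift/50 [ 2.314 -2.509  2.685] turn 0.542
```

View pics/c1.png

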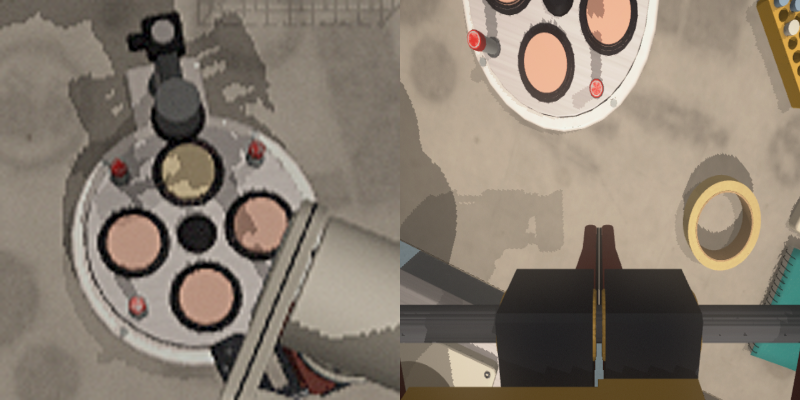

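The tan dish is now at (187,172) in the left crop, close in front of the camera. I want a sharper dash-to-mark comparison from the closer wrist pose I used before.

Request:
apply_moves([
  [-1, [0.74, -0.04, 0.8], [0, 0, 0]],
  [-1, [0.74, -0.04, 0.8], [0, 0, 0]],
  [-1, [0, 0, 0], [0, 0, 0.115]],
  [-1, [0, 0, 0], [0, 0, 0.115]],
  [-1, [0, 0, 0], [0, 0, 0.115]],
  [-1, [0, 0, 0], [0, 0, 0.11]],
  [-1, [0, 0, 0], [0, 0, 0]],
])

```text
t: 24.9
ee_pos: [476.9, -124.1, 130.3]
orientation: [3.107, -0.467, -0.0]
ft_force: [-0.1, -0.3, 0.5]
width: 0.3
grasp_force: 0.0
```

```bash
python3 - <<'E'
from h import *
for i in range(2): look("wrist","pics/w2.png")
rel(466,4,76,-25)
E
```

```text
wrist peg_0 0.81 [ 482. -124.] r 84.0 ang 233.1
wrist peg_0 0.63 [ 600. -107.] r 84.0 ang 323.5
wrist peg_0 0.63 [464.  -4.] r 86.0 ang 142.1
wrist wanted_mark 0.86 [625. -43.] r 94.0 ang 8.5
wrist wanted_mark 0.36 [533. -58.] r 1.0 ang 292.6
wrist view_mark 0.92 [625. -36.] r 95.0 ang 12.7
wrist peg_0 0.91 [ 480. -123.] r 84.0 ang 231.8
wrist peg_0 0.81 [463.  -4.] r 87.0 ang 142.3
wrist peg_0 0.59 [ 600. -106.] r 84.0 ang 324.0
wrist wanted_mark 0.94 [623. -43.] r 93.0 ang 9.0
wrist wanted_mark 0.32 [441.  32.] r 127.0 ang 135.7
wrist view_mark 0.63 [625. -36.] r 95.0 ang 12.5
t 25.3 pos [ 476.9 -124.1  130.4] yaw -17.1 F [0.5 0.4 0.6] w 0.4
shift/50 [-0.963 -2.384  1.088] turn 0.087
```

View pics/w2.png

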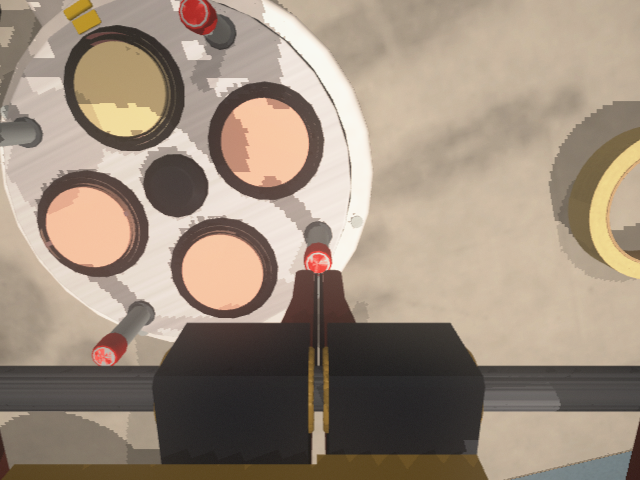

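In the wrist view the dash is at about (88,22) and the drum mark at (78,10), nearly in line with each other. I'll measure that exactly from the yellow blobs.

```bash
python3 - <<'E'
from h import *
im=ctrl.get_image("wrist");o=ctrl.get_obs();T=np.eye(4);T[:3,:3]=Ro.from_rotvec(o["orientation"]).as_matrix();T[:3,3]=o["ee_pos"]
im["view"]=np.linalg.inv(T@np.array(im["hand_eye"]))
a=np.array(im["pixels"]);h=cv2.cvtColor(a,cv2.COLOR_BGR2HSV)
m=cv2.inRange(h,(18,170,80),(35,255,255));m[60:]=0;m[:,160:]=0
n,l,s,c=cv2.connectedComponentsWithStats(m)
for i in range(1,n):
    if s[i,4]>20:
        for z in (34,50):
            p=ray(im,c[i],z)[:2];v=p-[532.3,-57];print(c[i].round(1),s[i],z,p.round(1),np.hypot(*v).round(1),np.degrees(np.arctan2(v[1],v[0])).round(1))
E
```

```text
[76.9  8.7] [ 64   0  27  20 293] 34 [637.9 -34.5] 107.9 12.1
[76.9  8.7] [ 64   0  27  20 293] 50 [632.3 -41.3] 101.2 8.9
[85.9 21.8] [ 72  10  29  24 364] 34 [630.4 -36.3] 100.2 11.9
[85.9 21.8] [ 72  10  29  24 364] 50 [625.3 -43.1] 94.0 8.5
```

The dash is at 8.5° and the base mark at 12.1°, so about 6 mm short of home. I'll give the same peg one more gentle push.

Request:
apply_moves([
  [-1, [0, 0, 0], [0, 0, -0.112]],
  [-1, [0, 0, 0], [0, 0, -0.112]],
  [-1, [0, 0, 0], [0, 0, -0.112]],
  [-1, [0, 0, 0], [0, 0, -0.112]],
  [-1, [0, 0, 0], [0, 0, -0.112]],
  [-1, [0, 0, 0], [0, 0, -0.112]],
  [-1, [0, 0, 0], [0, 0, -0.112]],
  [-1, [0, 0, 0], [0, 0, 0]],
])

```text
t: 26.35
ee_pos: [476.9, -124.1, 130.4]
orientation: [2.808, 1.409, 0.0]
ft_force: [-0.7, -0.4, 0.6]
width: 0.2
grasp_force: 0.0
```

```bash
python3 - <<'E'
from h import *
rel(459.5,-110,76,54);rel(472.5,-120.7,76,56)
E
```

```text
t 26.35 pos [ 476.9 -124.1  130.4] yaw 53.3 F [-0.7 -0.4  0.6] w 0.2
shift/50 [ 0.018 -0.447  1.088] turn -0.008
t 26.35 pos [ 476.9 -124.1  130.4] yaw 53.3 F [-0.7 -0.4  0.6] w 0.2
shift/50 [ 0.002 -0.111  1.088] turn -0.03
```

Request:
apply_moves([
  [-1, [0.01, -0.45, 0], [0, 0, 0]],
  [-1, [0, 0, 0.55], [0, 0, 0]],
  [-1, [0, 0, 0.54], [0, 0, 0]],
  [-1, [0, 0.12, 0], [0, 0, 0]],
  [-1, [0, 0.08, 0], [0, 0, -0.01]],
  [-1, [0, 0, 0], [0, 0, 0]],
])

```text
t: 27.1
ee_pos: [468.3, -116.7, 76.8]
orientation: [2.795, 1.431, 0.003]
ft_force: [0.7, 1.0, -0.0]
width: 0.7
grasp_force: 0.0
```

Request:
apply_moves([
  [-1, [0, 0.05, 0], [0, 0, -0.01]],
  [-1, [0, 0, 0], [0, 0, 0]],
])

```text
t: 27.35
ee_pos: [469.6, -117.8, 76.4]
orientation: [2.784, 1.455, 0.001]
ft_force: [1.0, -0.4, -0.1]
width: 0.4
grasp_force: 0.0
```

Request:
apply_moves([
  [-1, [0, 0.05, 0], [0, 0, -0.01]],
  [-1, [0, 0, 0], [0, 0, 0]],
])

```text
t: 27.6
ee_pos: [470.3, -118.7, 75.8]
orientation: [-2.771, -1.477, 0.002]
ft_force: [-2.8, 1.9, 4.3]
width: 1.0
grasp_force: 2.4
```

Request:
apply_moves([
  [-1, [-0.005, 0.04, 0], [0, 0, -0.01]],
  [-1, [0, 0, 0], [0, 0, 0]],
])

```text
t: 27.85
ee_pos: [470.7, -119.4, 75.7]
orientation: [-2.758, -1.497, 0.004]
ft_force: [-6.6, 6.4, 8.0]
width: 0.5
grasp_force: 4.6
```

Request:
apply_moves([
  [-1, [-0.005, 0.04, 0], [0, 0, -0.01]],
  [-1, [0, 0, 0], [0, 0, 0]],
])

```text
t: 28.1
ee_pos: [471.2, -120.1, 75.5]
orientation: [-2.744, -1.518, 0.006]
ft_force: [-9.6, 8.7, 10.2]
width: 0.5
grasp_force: 6.2
```

```bash
python3 - <<'E'
from h import *
look("wrist");look("top")
rel(472.5,-120.7,76,56)
E
```

```text
wrist peg_0 0.88 [459. -10.] r 86.0 ang 147.1
wrist peg_0 0.65 [ 485. -128.] r 85.0 ang 236.9
top peg_0 0.68 [604. -98.] r 83.0 ang 330.1
top peg_0 0.67 [585.  20.] r 93.0 ang 55.8
top wanted_mark 0.65 [621. -36.] r 91.0 ang 13.6
top wanted_mark 0.44 [620. 313.] r 380.0 ang 76.6
top view_mark 0.93 [625. -32.] r 96.0 ang 15.0
t 28.5 pos [ 471.3 -120.1   75.5] yaw 57.9 F [-9.3  8.4  9.8] w 0.3
shift/50 [ 0.003  0.026 -0.009] turn 0.021
```

Request:
apply_moves([
  [-1, [0, -0.06, 0], [0, 0, 0]],
  [-1, [0, -0.2, 0], [0, 0, 0]],
  [-1, [0, 0, -0.55], [0, 0, 0]],
  [-1, [0, 0, -0.55], [0, 0, 0.1]],
  [-1, [0.2, 0, 0], [0, 0, 0.115]],
  [-1, [0, 0, 0], [0, 0, 0.115]],
  [-1, [0, 0, 0], [0, 0, 0.115]],
  [-1, [0, 0, 0], [0, 0, 0.115]],
])

```text
t: 29.5
ee_pos: [470.0, -107.3, 130.9]
orientation: [3.135, 0.196, 0.002]
ft_force: [-0.3, -0.4, 0.4]
width: 0.7
grasp_force: 0.0
```

Request:
apply_moves([
  [-1, [0, 0, 0], [0, 0, 0.115]],
  [-1, [0, 0, 0], [0, 0, 0.115]],
  [-1, [0, 0, 0], [0, 0, 0]],
])

```text
t: 29.88
ee_pos: [469.9, -107.3, 130.9]
orientation: [3.121, -0.359, 0.001]
ft_force: [0.0, -0.3, -0.2]
width: 0.5
grasp_force: 0.0
```

```bash
cat > m.py <<'E'
from h import *
def meas():
    im=ctrl.get_image("wrist");o=ctrl.get_obs();T=np.eye(4);T[:3,:3]=Ro.from_rotvec(o["orientation"]).as_matrix();T[:3,3]=o["ee_pos"]
    im["view"]=np.linalg.inv(T@np.array(im["hand_eye"]))
    a=np.array(im["pixels"]);cv2.imwrite("pics/m.png",a);h=cv2.cvtColor(a,cv2.COLOR_BGR2HSV)
    m=cv2.inRange(h,(18,170,80),(35,255,255))
    n,l,s,c=cv2.connectedComponentsWithStats(m)
    for i in range(1,n):
        if s[i,4]>40:
            for z in (34,50):
                p=ray(im,c[i],z)[:2];v=p-[532.3,-57]
                if 85<np.hypot(*v)<115: print(c[i].round(1),s[i],z,p.round(1),np.hypot(*v).round(1),np.degrees(np.arctan2(v[1],v[0])).round(1))
    rel(476.9,-124,130,-17)
E
python3 -c "
from m import *
meas();look('wrist');look('top')"
```

```text
t 29.925 pos [ 469.9 -107.3  130.9] yaw -13.0 F [ 0.3 -0.2 -0.5] w 0.0
shift/50 [0.211 0.294 0.018] turn 0.044
wrist peg_0 0.82 [459.  -9.] r 87.0 ang 147.0
wrist peg_0 0.7 [ 484. -127.] r 85.0 ang 235.9
top peg_0 0.61 [460.   2.] r 93.0 ang 141.0
top peg_0 0.59 [583.  19.] r 92.0 ang 56.4
top peg_0 0.58 [607. -99.] r 86.0 ang 330.5
top wanted_mark 0.72 [627. -38.] r 97.0 ang 11.4
top view_mark 0.83 [627. -27.] r 100.0 ang 17.8
```

Request:
apply_moves([
  [-1, [0.21, 0.29, 0], [0, 0, 0.044]],
  [-1, [0, 0, -0.4], [0, 0, 0]],
  [-1, [0, 0, 0], [0, 0, 0]],
])

```text
t: 30.7
ee_pos: [477.7, -124.2, 151.7]
orientation: [3.106, -0.469, 0.004]
ft_force: [-0.0, 0.3, 0.1]
width: 0.4
grasp_force: 0.0
```

```bash
python3 -c "
from m import *
meas();look('wrist')"
```

```text
[97.2 18.8] [ 85   9  25  21 244] 34 [636.9 -34.6] 106.9 12.1
[97.2 18.8] [ 85   9  25  21 244] 50 [631.8 -40.9] 100.8 9.2
[97.  36.9] [ 85  26  25  23 290] 34 [627.8 -30.1] 99.2 15.7
[97.  36.9] [ 85  26  25  23 290] 50 [623.2 -36.7] 93.2 12.6
t 30.75 pos [ 477.1 -123.9  151.1] yaw -17.2 F [ 0.2 -0.4 -0.9] w 0.3
shift/50 [-0.003  0.003  0.422] turn -0.002
wrist peg_0 0.81 [459.  -9.] r 87.0 ang 147.0
wrist peg_0 0.6 [ 485. -126.] r 84.0 ang 235.5
wrist peg_0 0.57 [ 604. -104.] r 86.0 ang 326.9
wrist wanted_mark 0.74 [623. -37.] r 93.0 ang 12.4
wrist view_mark 0.63 [624. -37.] r 94.0 ang 12.6
```

Request:
apply_moves([
  [-1, [-0.27, -0.89, -0.2], [0, 0, 0]],
  [-1, [-0.27, -0.89, 0], [0, 0, 0]],
  [-1, [-0.27, -0.89, 0], [0, 0, -0.1]],
  [-1, [0, 0, 0], [0, 0, -0.11]],
  [-1, [0, 0, 0], [0, 0, -0.11]],
  [-1, [0, 0, 0], [0, 0, -0.11]],
  [-1, [0, 0, 0], [0, 0, -0.11]],
  [-1, [0, 0, 0], [0, 0, -0.09]],
])

```text
t: 31.95
ee_pos: [477.1, 15.8, 160.4]
orientation: [-2.953, -1.07, 0.001]
ft_force: [-0.1, 0.5, -0.3]
width: 0.7
grasp_force: 0.0
```

Request:
apply_moves([
  [-1, [0, 0, 0], [0, 0, 0]],
])

```text
t: 32.08
ee_pos: [477.2, 15.8, 160.5]
orientation: [-2.957, -1.061, 0.001]
ft_force: [-0.5, 1.0, -0.1]
width: 0.6
grasp_force: 0.0
```

```bash
python3 -c "
from m import *
meas();look('wrist')"
```

```text
[539.8  81.5] [528  73  24  18 212] 34 [637.9 -36.1] 107.7 11.2
[539.8  81.5] [528  73  24  18 212] 50 [632.2 -30.6] 103.4 14.8
[536.7  99. ] [525  89  24  21 247] 34 [629.3 -42.5] 98.1 8.5
[536.7  99. ] [525  89  24  21 247] 50 [624.1 -36.6] 94.0 12.5
t 32.125 pos [477.2  15.8 160.5] yaw 39.4 F [ 0.3 -0.6  0.4] w 0.8
shift/50 [-1.778  2.157  0.61 ] turn 0.626
wrist peg_0 0.67 [ 604. -101.] r 84.0 ang 328.3
wrist peg_0 0.62 [579.  16.] r 87.0 ang 57.4
wrist wanted_mark 0.88 [623. -36.] r 93.0 ang 12.9
wrist wanted_mark 0.33 [532. -37.] r 20.0 ang 89.7
wrist view_mark 0.89 [623. -38.] r 93.0 ang 12.0
```

View pics/m.png

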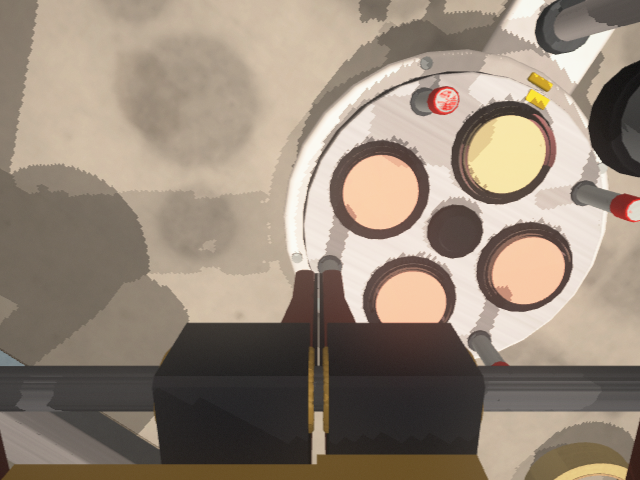

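The tan dish is at (507,155), with its dash at (537,99) and the base mark at (540,82). From two viewpoints the dash sits at 12.5° and the mark at 11.7°, about 1.5 mm apart, and the dash hasn't moved between them.

```bash
python3 -c "
from workcell import ctrl
print(ctrl.close_job())"
```

```text
the job is handed in; nothing more can be done
None
```

I turned the disc anticlockwise (clockwise hit the stop) until the tan dish was under the camera, and handed the job in at about 32 s: its dash measured about 1.5 mm from the viewing mark and was steady, with nothing touching, but I have no verdict back. Its first snap into the click left it about 6 mm short, so the last few millimetres were a gentle extra push.

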